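Find the tired support spring and mark it

ROBOT

A 7-joint arm with a two-finger parallel gripper is mounted at the origin on the work surface. World frame = base frame: x ahead of the robot, y to its left, z up, the work surface at z = 0. Lengths are in m, angles in rad, forces in N, time in s.
With the tool pointing down it reaches from about 0.4 to 0.85 m from the base axis. Payload 4.5 kg.
Tool frame: the origin (TCP) lies at the very end of the fingers, on their centre line; the grasp point (between the pads) lies 19 mm behind it; z points along the fingers, y is the direction in which the jaws open and shut (so a half turn about z gives the same grasp; the last joint's range is limited). The gripper opens to 88 mm and grips with 3 to 60 N. Pads are 18 mm wide; open, the fingers measure 123 mm over their backs; the gripper's body (75 mm by 187 mm) begins 45 mm behind the grasp point.
Start: joints at [-1.276, 0.689, -0.195, 1.565, 0.157, 0.902, -0.215], TCP at [0.161, 0.604, 0.211] pointing down, gripper open.
Joint ranges: [-3.01, 3.01], [-0.46, 2.08], [-1.47, 1.51], [0.13, 2.56], [-1, 4.14], [0.04, 2.09], [-2.66, 2.66]. Speed limits (rad/s): [2.57, 2.57, 3.14, 3.14, 3.14, 3.14, 3.14].

INTERFACE

Orientations are given as a unit quaternion [w, x, y, z].
In Python, from station import arm, eyes, sign_off gives the robot as it stands. The module is installed in compiled form; this text tells all that it offers.
- The arm moves only by the shell command python3 -m crank 'ROWS' [OPENING]. ROWS is JSON, a list of rows, each an object of numbers: "dx", "dy", "dz": the shift along the tool's x, y, z in cm; "turn": the turn about the tool's z in rad. A call has 1 to 12 rows; each row shifts and turns the commanded pose from where the row before left it, along the tool's axes as they then stand; what a row does not reach is not made up. A row lasts 1/10 s, in which the tool goes at most 50 mm and 8.59 degrees, less where a joint would pass 70% of its speed; a pose out of reach is approached as far as the arm can. A call is refused whole if a number of a shift passes 5 or a number of a turn 0.15, either way. A call with a gripper value outside its range is refused whole. OPENING is the closure, from -1 (fully open) to 1 (shut), set as the call begins (- or left out, the last holds). The fingers move at their own pace and stop on an object; the grip force is fixed at half the most. Time passes only in rows, so rows that do not move let the fingers close. It gives the time, the measured TCP pose, the force and the opening at its end, in the units of the state.
- arm.read_state(): the state, without advancing time (a new reading comes with each control period).
- eyes.get_image(name): name is "scene" or "top" or "wrist"; returns a dict with "img" (480x640x3 uint8, red, green, blue), "vertical_fov" (degrees; the focal length in pixels is half the picture's height over the tangent of half this angle, whatever the lens; pixels are square), "cx", "cy" (the principal point, pixels), "xyz" and "orientation" of the camera in the world. Camera axes: x right, y up, looking along -z (the intrinsics and any distortion apply to the point x, -y, -z); pixel columns grow to the right and rows downward; lengths in m; the calibration is good to about 2 mm. A picture is of the moment at which its call begins. There is no depth.
- sign_off(): hands the job in, once; it reports no verdict.
The state is a dict: "time": time; "joint_positions": joint angles; "joint_vel": joint speeds; "joint_torque": joint torques, N m; "tcp_pos": TCP position; "tool_rot": TCP orientation; "force": force on the tool from outside, world axes, zero at the start; "wrist_torque": the same for the moment, N m; "finger_gap": finger opening in m.
Only numpy, scipy, OpenCV 4.12 (cv2) and the standard library are available. Lean on these libraries where they do the work, as an engineer would, in place of code of your own. Each camera call takes 0.05 s, during which the arm holds its last target.

TASK

The three sprung supports for the resin panels look alike, but one spring is much softer than the others: press down the white pad of each support in turn by several millimetres, from the robot's left to its right, to feel which is softest. Then push the wooden tag of the softest one fully down, leaving the other two tags up. Only press: do not lift, tip or shift the supports, and leave the things around them where they are.

Things in the scene. Friction and masses are not known exactly. Their poses are not given: they have to be found in the camera images.
- stand_p: one of three loose sprung panel supports that look just alike; the letter says nothing about stiffness or place. Dark steel base plate 130 x 70 x 18 mm, whole support 0.85 to 1.25 kg (the softest is a little the heaviest, which cannot be seen), standing on the work surface. Origin: centre of the base's underside; x along the 130 mm side, z up. The white pad is at x = +32 mm, the wooden tag at x = -40 mm (the tag end faces roughly towards the robot), both at y = 0.
- pad_p_top (a point): centre of the flat top of the white pad of stand_p: an upturned white cup, 42 mm across its top and 54 mm at its rim, on a coil spring; top 92 mm above the work surface when free. It moves with the pad.
- pad_p (a joint): how far the pad of stand_p is pressed down, m: 0 free, 0.014 against its stop. The force grows in proportion to the travel (plus a small preload) and the pad springs back when let go. The three stiffnesses differ clearly: at 8 mm down the softest needs about 3 N, the others more than twice that, none over 20 N.
- tag_p_top (a point): centre of the top edge of the tag of stand_p: a plain wooden plate 28 mm wide (along the stand's y) and 10 mm thick, upright in an aluminium guide whose top is 55 mm above the work surface. Tag top is 85 mm above the surface fully up, 67 mm fully down. It moves with the tag.
- tag_p (a joint): how far the tag of stand_p has been pushed down, m: 0 fully up, 0.018 fully down. No spring: it takes about 2.5 N to slide and stays where it is left. At the start every tag is up (0 to 0.003).
- stand_q: one of three loose sprung panel supports that look just alike; the letter says nothing about stiffness or place. Dark steel base plate 130 x 70 x 18 mm, whole support 0.85 to 1.25 kg (the softest is a little the heaviest, which cannot be seen), standing on the work surface. Origin: centre of the base's underside; x along the 130 mm side, z up. The white pad is at x = +32 mm, the wooden tag at x = -40 mm (the tag end faces roughly towards the robot), both at y = 0.
- pad_q_top (a point): centre of the flat top of the white pad of stand_q: an upturned white cup, 42 mm across its top and 54 mm at its rim, on a coil spring; top 92 mm above the work surface when free. It moves with the pad.
- pad_q (a joint): how far the pad of stand_q is pressed down, m: 0 free, 0.014 against its stop. The force grows in proportion to the travel (plus a small preload) and the pad springs back when let go. The three stiffnesses differ clearly: at 8 mm down the softest needs about 3 N, the others more than twice that, none over 20 N.
- tag_q_top (a point): centre of the top edge of the tag of stand_q: a plain wooden plate 28 mm wide (along the stand's y) and 10 mm thick, upright in an aluminium guide whose top is 55 mm above the work surface. Tag top is 85 mm above the surface fully up, 67 mm fully down. It moves with the tag.
- tag_q (a joint): how far the tag of stand_q has been pushed down, m: 0 fully up, 0.018 fully down. No spring: it takes about 2.5 N to slide and stays where it is left. At the start every tag is up (0 to 0.003).
- stand_r: one of three loose sprung panel supports that look just alike; the letter says nothing about stiffness or place. Dark steel base plate 130 x 70 x 18 mm, whole support 0.85 to 1.25 kg (the softest is a little the heaviest, which cannot be seen), standing on the work surface. Origin: centre of the base's underside; x along the 130 mm side, z up. The white pad is at x = +32 mm, the wooden tag at x = -40 mm (the tag end faces roughly towards the robot), both at y = 0.
- pad_r_top (a point): centre of the flat top of the white pad of stand_r: an upturned white cup, 42 mm across its top and 54 mm at its rim, on a coil spring; top 92 mm above the work surface when free. It moves with the pad.
- pad_r (a joint): how far the pad of stand_r is pressed down, m: 0 free, 0.014 against its stop. The force grows in proportion to the travel (plus a small preload) and the pad springs back when let go. The three stiffnesses differ clearly: at 8 mm down the softest needs about 3 N, the others more than twice that, none over 20 N.
- tag_r_top (a point): centre of the top edge of the tag of stand_r: a plain wooden plate 28 mm wide (along the stand's y) and 10 mm thick, upright in an aluminium guide whose top is 55 mm above the work surface. Tag top is 85 mm above the surface fully up, 67 mm fully down. It moves with the tag.
- tag_r (a joint): how far the tag of stand_r has been pushed down, m: 0 fully up, 0.018 fully down. No spring: it takes about 2.5 N to slide and stays where it is left. At the start every tag is up (0 to 0.003).
- jar: bystander: small glass jar with a black cap, 40 mm across, 55 mm high, among the supports; origin at the centre of its underside
- cup: bystander: small clear plastic mixing cup, 44 mm across, 60 mm high, among the supports; origin at the centre of its underside
- tape: bystander: roll of paper tape lying flat, 72 mm across, 24 mm high; origin at the centre of its underside
- tin: bystander: plain metal can, 60 mm across, 75 mm high; origin at the centre of its underside
- brush: bystander: brush lying flat beyond the supports; origin on its underside
- torch: bystander: upright hand torch, dark canister 48 mm across with a metal head, 150 mm high; origin at the centre of its underside
- block: bystander: cork sanding block 80 x 35 x 22 mm; origin at the centre of its underside
Not all that is in view belongs to the job. Leave any pink or turquoise look-alike of the stand_r alone.

How it is judged:
On the way, in this order (a step that is already met when the one before it is completed fails the run):
1. the leftmost pad (largest y) is pressed down by 3 mm or more (((world y of pad_p_top between 0.13 and 1 m and value of joint pad_p above 0.003 m) or (world y of pad_q_top between 0.13 and 1 m and value of joint pad_q above 0.003 m) or (world y of pad_r_top between 0.13 and 1 m and value of joint pad_r above 0.003 m))), for 0.05 s.
2. then the middle pad is pressed down by 3 mm or more (((world y of pad_p_top between -0.13 and 0.13 m and value of joint pad_p above 0.003 m) or (world y of pad_q_top between -0.13 and 0.13 m and value of joint pad_q above 0.003 m) or (world y of pad_r_top between -0.13 and 0.13 m and value of joint pad_r above 0.003 m))), for 0.05 s.
3. then the rightmost pad (smallest y) is pressed down by 3 mm or more (((world y of pad_p_top between -1 and -0.13 m and value of joint pad_p above 0.003 m) or (world y of pad_q_top between -1 and -0.13 m and value of joint pad_q above 0.003 m) or (world y of pad_r_top between -1 and -0.13 m and value of joint pad_r above 0.003 m))), for 0.05 s.
4. then a tag is pushed down (which one is judged at the end) (value of joint any of tag_p, tag_q, tag_r above 0.0145 m), for 0.1 s.
At the end, for the whole second after the job is handed in: the tag of the softest support (the only one that bears on the table with more than 10 N) is at least 14.5 mm down (of 18), the other two tags are less than 6 mm down, all pads have sprung back to within 2 mm, and the supports stand flat and still on the table (((value of joint tag_p above 0.0145 m and contact force between stand_p and anything else above 10 N and value of joint each of tag_q, tag_r below 0.006 m) or (value of joint tag_q above 0.0145 m and contact force between stand_q and anything else above 10 N and value of joint each of tag_p, tag_r below 0.006 m) or (value of joint tag_r above 0.0145 m and contact force between stand_r and anything else above 10 N and value of joint each of tag_p, tag_q below 0.006 m)) and value of joint each of pad_p, pad_q, pad_r below 0.002 m and angle between each of stand_p, stand_q, stand_r's own z axis and vertical below 0.06 rad and height (world z) of each of stand_p, stand_q, stand_r below 0.006 m and linear speed of each of stand_p, stand_q, stand_r below 0.02 m/s); the robot touches nothing.
It fails at once if a support is lifted by more than 10 mm or tipped by more than about 14 degrees (height (world z) of any of stand_p, stand_q, stand_r above 0.01 m or angle between any of stand_p, stand_q, stand_r's own z axis and vertical above 0.25 rad).
It fails at once if a support is shifted by more than 30 mm (distance of any of stand_p, stand_q, stand_r from where it was at the start of the episode above 0.03 m).
It fails at once if a bystander is moved by more than 30 mm (distance of any of jar, cup, tape, tin, brush, torch, block from where it was at the start of the episode above 0.03 m).
It also fails if it takes over 48 s, if anything falls off the work surface, if the arm or the gripper's body presses on something with over 40 N, if the wrist force passes 120 N, or if a joint passes its speed limit or range.

## Working session

There is one attempt and no reset: what is moved stays moved. The work goes in short steps, Python scripts to look and compute and a shell command to move; the robot and the scene stay as the last step left them, time stands still between calls to the robot, and variables do not carry over. Pictures are saved under pics/ and viewed, and the job is handed in when it is done.

```bash
ls; mkdir -p pics
python3 - <<'E'
from station import arm, eyes
import cv2
s=arm.read_state()
for k,v in s.items(): print(k,v)
for n in ["scene","top","wrist"]:
    d=eyes.get_image(n)
    cv2.imwrite(f"pics/{n}0.png",d["img"][:,:,::-1])
    print(n,{k:v for k,v in d.items() if k!="img"})
E
```

```text
pics
time 0.0
joint_positions [-1.27617719  0.68997752 -0.19450226  1.56634092  0.15729466  0.90251958
 -0.21511173]
joint_vel [-3.26596991e-06  1.02077024e-03  9.27254311e-04  3.46979462e-05
 -1.06322173e-03 -4.90251613e-04 -3.81349124e-04]
joint_torque [ 5.05433618e-04 -5.27567124e+01 -1.26710460e+00 -1.53426611e+01
 -5.26208687e-02  6.67436238e-03  1.85271410e-04]
tcp_pos [0.16105057 0.6031801  0.21061466]
tool_rot [-5.00397280e-05  1.30010473e-01  9.91512187e-01 -9.26082409e-04]
force [0.65775028 0.96451102 0.0317641 ]
wrist_torque [-0.02375044  0.01755769 -0.00875923]
finger_gap 0.08838059913456325
scene {'vertical_fov': 52.45660514767825, 'cx': 317.12864542119246, 'cy': 242.99662408521183, 'xyz': array([ 1.12095324, -0.46518058,  0.65269413]), 'orientation': array([0.79785531, 0.4099449 , 0.19214526, 0.39806066])}
top {'vertical_fov': 49.282463106905745, 'cx': 322.11363247546274, 'cy': 237.510851838563, 'xyz': array([ 0.37029042, -0.01549374,  1.2884904 ]), 'orientation': array([ 0.71354685,  0.03659831, -0.04096379, -0.69845073])}
wrist {'vertical_fov': 64.33454491558714, 'cx': 317.78457245489267, 'cy': 234.15056541345243, 'xyz': array([0.09167921, 0.6216158 , 0.38386319]), 'orientation': array([ 0.78527823, -0.11287686, -0.08520105,  0.602775  ])}
```

View pics/scene0.png

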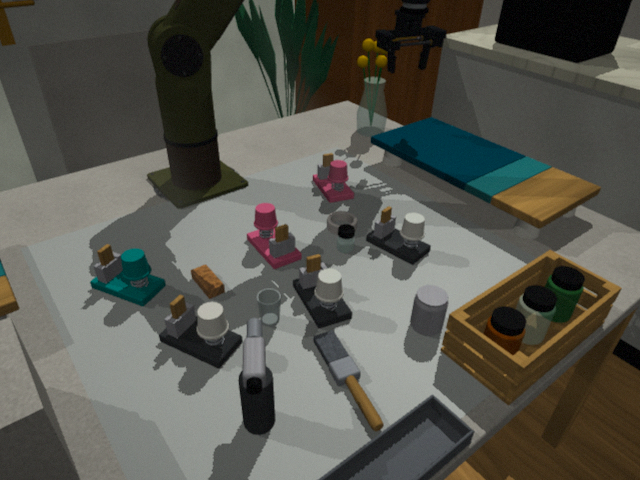

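View pics/top0.png

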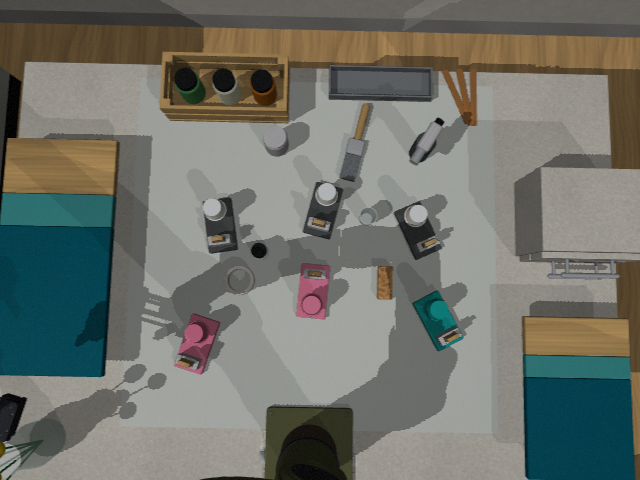

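View pics/wrist0.png

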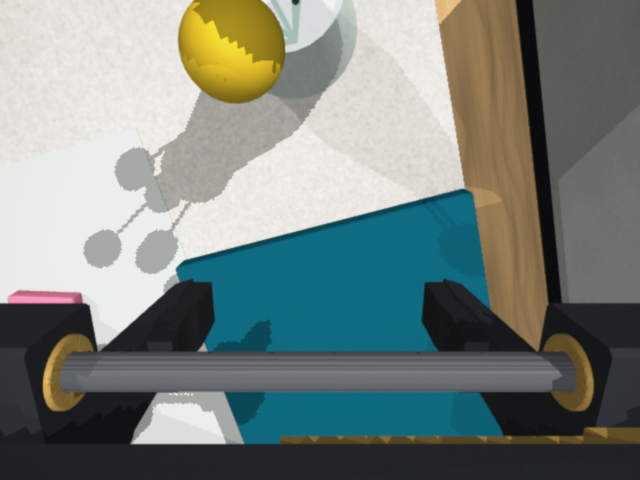

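The top view shows three dark-based supports with white pads at about (213,208), (327,194) and (416,215). They appear in the scene view at (413,226), (329,284) and (211,321). The look-alikes to leave alone are pink at (311,303) and (195,332), and turquoise at (438,310). Next I'll check close crops.

Run:
```python
import cv2,numpy as np
t=cv2.imread("pics/top0.png"); s=cv2.imread("pics/scene0.png")
a=cv2.resize(t[170:270,190:450],None,fx=3,fy=3,interpolation=cv2.INTER_CUBIC)
cv2.imwrite("pics/ct.png",a)
r=[cv2.resize(s[y-50:y+50,x-45:x+45],None,fx=2.9,fy=2.9,interpolation=cv2.INTER_CUBIC) for x,y in((400,235),(325,285),(200,325))]
cv2.imwrite("pics/cs.png",np.hstack(r))
```

```text
(no output)
```

View pics/ct.png

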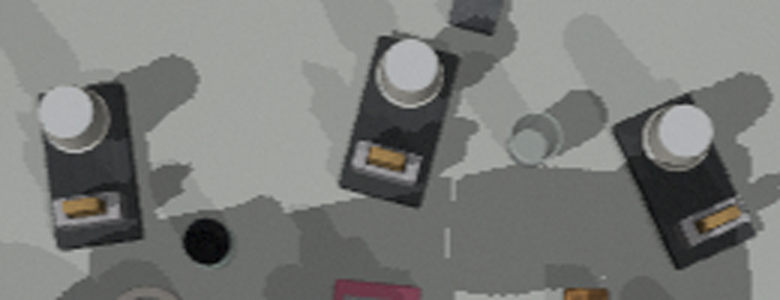

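View pics/cs.png

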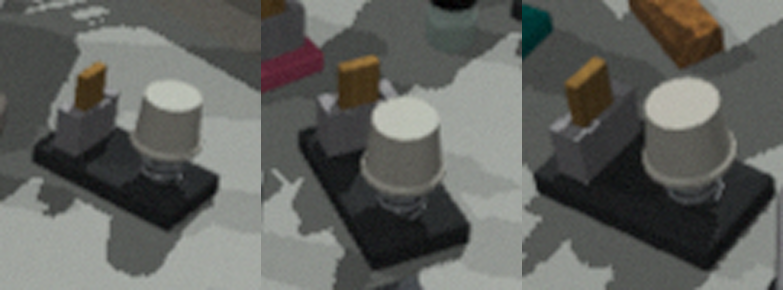

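The crops confirm all three supports: dark base, white cup, wooden tag in an aluminium guide. In the top crop the pads sit at about (67,112), (410,68) and (685,130). Next I'll triangulate the pads and tags.

```bash
cat > h.py <<'E'
import numpy as np,cv2
from scipy.spatial.transform import Rotation as R
C={'scene':dict(f=52.45660514767825,c=(317.12864542,242.99662409),p=[1.12095324,-0.46518058,0.65269413],q=[0.79785531,0.4099449,0.19214526,0.39806066]),
'top':dict(f=49.282463106905745,c=(322.11363247,237.51085184),p=[0.37029042,-0.01549374,1.2884904],q=[0.71354685,0.03659831,-0.04096379,-0.69845073])}
def fromd(d): return dict(f=d['vertical_fov'],c=(d['cx'],d['cy']),p=d['xyz'],q=d['orientation'])
def ray(c,u,v):
    f=240/np.tan(np.radians(c['f'])/2)
    d=np.array([(u-c['c'][0])/f,-(v-c['c'][1])/f,-1]); q=c['q']
    d=R.from_quat([q[1],q[2],q[3],q[0]]).apply(d); return np.array(c['p'],float),d/np.linalg.norm(d)
def plane(c,u,v,z):
    p,d=ray(c,u,v); return p+d*(z-p[2])/d[2]
def tri(a,b):
    A=0;B=0
    for p,d in(a,b):
        M=np.eye(3)-np.outer(d,d);A=A+M;B=B+M@p
    x=np.linalg.solve(A,B); return x,[np.linalg.norm((np.eye(3)-np.outer(d,d))@(x-p)) for p,d in(a,b)]
def blobs(m,lo,hi):
    n,l,st,ce=cv2.connectedComponentsWithStats(m.astype(np.uint8)); return [(ce[i].round(1),st[i].tolist()) for i in range(1,n) if lo<st[i][4]<hi]
E
python3 - <<'E'
from h import *
t=cv2.imread("pics/top0.png").astype(int); s=cv2.imread("pics/scene0.png").astype(int)
for nm,im,rs in(('top',t,[(195,195,240,255),(305,175,345,245),(395,195,445,265)]),('scene',s,[(365,200,435,265),(290,250,355,325),(155,290,245,365)])):
  for x0,y0,x1,y1 in rs:
    c=im[y0:y1,x0:x1]; 
    print(nm,np.percentile(c.min(2),[50,90,97,99]))
    br=(c[...,2]-c[...,0]>35)
    for th in(185,195,205): print(' w',th,[(b[0]+[x0,y0],b[1]) for b in blobs(c.min(2)>th,40,900)])
    print(' br',[(b[0]+[x0,y0],b[1]) for b in blobs(br,15,600)])
E
```

```text
top [105. 159. 176. 177.]
 w 185 []
 w 195 []
 w 205 []
 br [(array([216.9, 238.5]), [16, 41, 13, 6, 63])]
top [106. 159. 176. 177.]
 w 185 []
 w 195 []
 w 205 []
 br [(array([318.3, 222.3]), [8, 44, 12, 8, 66])]
top [105. 157. 176. 177.]
 w 185 []
 w 195 []
 w 205 []
 br [(array([429.9, 242.1]), [29, 44, 13, 8, 52])]
scene [ 84.   156.   167.53 180.  ]
 w 185 []
 w 195 []
 w 205 []
 br [(array([385.7, 213.2]), [16, 6, 10, 16, 88])]
scene [ 81. 156. 178. 181.]
 w 185 []
 w 195 []
 w 205 []
 br [(array([295. , 254.2]), [0, 0, 11, 8, 44]), (array([313.2, 262.3]), [17, 4, 14, 18, 196])]
scene [ 74. 131. 171. 174.]
 w 185 []
 w 195 []
 w 205 []
 br [(array([211.9, 292.8]), [52, 0, 11, 8, 52]), (array([176.2, 300.3]), [15, 5, 14, 13, 81]), (array([173.2, 313.1]), [16, 19, 5, 9, 19])]
```

Run:
```python
from h import *
t=cv2.imread("pics/top0.png").astype(int); s=cv2.imread("pics/scene0.png").astype(int)
tg=[(216.9,237.5),(318.5,222),(430,241.7)]
T=[];S=[]
for nm,im,rs,o in(('top',t,[(195,195,240,255),(305,175,345,245),(395,195,445,265)],T),('scene',s,[(365,200,435,265),(290,250,355,325),(155,290,245,365)],S)):
  for x0,y0,x1,y1 in rs:
    c=im[y0:y1,x0:x1]
    m=c.min(2)>167
    b=max(blobs(m,30,900),key=lambda b:b[1][4]); o.append(b[0]+[x0,y0]+0); print(nm,o[-1],b[1])
for i in range(3):
    x,e=tri(ray(C['top'],*T[i]),ray(C['scene'],*S[i])); p=plane(C['top'],*T[i],.092); g=plane(C['top'],*tg[i],.084)
    print(x.round(4),np.round(e,4),'top@.092',p.round(4),'scene@.092',plane(C['scene'],*S[i],.092).round(4),'tag',g.round(4),'d',np.linalg.norm((p-g)[:2]).round(4),'yaw',np.arctan2(*(p-g)[1::-1]).round(3))
for n,uv in(('jar',(259,250)),('cup',(366,216)),('tin',(273,135)),('torchtop',(440,124))): print(n,plane(C['top'],*uv,.06).round(3))
```

```text
top [211.3 206.9] [8, 4, 17, 17, 224]
top [326.4 191.3] [14, 8, 16, 17, 216]
top [418.  213.2] [15, 10, 17, 17, 220]
scene [414.3 217.4] [41, 13, 18, 10, 137]
scene [329.6 275.2] [29, 19, 22, 14, 237]
scene [209.7 310.2] [43, 13, 24, 16, 293]
[0.5673 0.2355 0.0912] [0.001 0.001] top@.092 [0.5678 0.2361 0.092 ] scene@.092 [0.5676 0.2335 0.092 ] tag [0.4978 0.2217 0.084 ] d 0.0715 yaw 0.203
[ 0.6101 -0.0297  0.0918] [0.0006 0.0006] top@.092 [ 0.6104 -0.0292  0.092 ] scene@.092 [ 0.6101 -0.0304  0.092 ] tag [ 0.5392 -0.0124  0.084 ] d 0.0732 yaw -0.232
[ 0.5635 -0.2431  0.0914] [0.0007 0.0007] top@.092 [ 0.5637 -0.2423  0.092 ] scene@.092 [ 0.5637 -0.2439  0.092 ] tag [ 0.4988 -0.2717  0.084 ] d 0.0713 yaw 0.426
jar [0.473 0.126 0.06 ]
cup [ 0.559 -0.125  0.06 ]
tin [0.752 0.102 0.06 ]
torchtop [ 0.789 -0.302  0.06 ]
```

```bash
cat > to.py <<'E'
import sys
from h import *
from station import arm
s=arm.read_state(); q=s['tool_rot']; r=R.from_quat([q[1],q[2],q[3],q[0]])
t=np.array([float(v) for v in sys.argv[1:4]])
print('t',s['time'],'tcp',np.round(s['tcp_pos'],4),'F',np.round(s['force'],2),'tool cm',(100*r.inv().apply(t-s['tcp_pos'])).round(2),'tilt',r.apply([0,0,1]).round(3),'q',np.round(s['joint_positions'],2),'gap',s['finger_gap'])
E
python3 to.py .568 .235 .18
python3 -m crank '[{"dx":-3,"dy":-1.5},{"dx":-4,"dy":-2},{"dx":-4,"dy":-2},{"dx":-4,"dy":-2},{"dx":-4,"dy":-2},{"dx":-4,"dy":-2},{"dx":-4,"dy":-2},{"dx":-3,"dy":-1.5}]' 1
python3 to.py .568 .235 .18
```

```text
t 0.15 tcp [0.1611 0.6034 0.2108] F [-0.36  0.74 -0.68] tool cm [-48.82 -25.09   3.12] tilt [-0.    -0.001 -1.   ] q [-1.28  0.69 -0.19  1.57  0.16  0.9  -0.22] gap 0.08809593680336646
t 0.15 tcp [0.1611 0.6034 0.2108] F [-0.36  0.74 -0.68] tool cm [-48.82 -25.09   3.12] tilt [-0.    -0.001 -1.   ] q [-1.28  0.69 -0.19  1.57  0.16  0.9  -0.22] gap 0.08809593680336646invalid input at $[0]: expected keys dx, dy, dz, turn
```

All four keys are required in each row.

```bash
python3 -m crank '[{"dx":-3,"dy":-1.5,"dz":0,"turn":0},{"dx":-4,"dy":-2,"dz":0,"turn":0},{"dx":-4,"dy":-2,"dz":0,"turn":0},{"dx":-4,"dy":-2,"dz":0,"turn":0},{"dx":-4,"dy":-2,"dz":0,"turn":0},{"dx":-4,"dy":-2,"dz":0,"turn":0},{"dx":-4,"dy":-2,"dz":0,"turn":0},{"dx":-3,"dy":-1.5,"dz":0,"turn":0}]' 1
python3 to.py .568 .235 .18
```

```text
time: 0.95
tcp_pos: [0.4147, 0.3787, 0.2112]
tool_rot: [0.0, 0.131, 0.991, -0.001]
force: [0.7, 0.7, 0.4]
finger_gap: 0.0261
t 0.95 tcp [0.4147 0.3787 0.2112] F [0.74 0.69 0.37] tool cm [-18.54  -9.87   3.15] tilt [ 0.001 -0.002 -1.   ] q [-0.68  0.61 -0.23  1.76  0.19  0.8   0.3 ] gap 0.026089512218151832
```

```bash
python3 -m crank '[{"dx":-3,"dy":-1.6,"dz":0,"turn":0},{"dx":-4,"dy":-2.1,"dz":0,"turn":0},{"dx":-4,"dy":-2.1,"dz":0,"turn":0},{"dx":-4,"dy":-2.1,"dz":1,"turn":0},{"dx":-3,"dy":-1.6,"dz":2,"turn":0},{"dx":0,"dy":0,"dz":0,"turn":0},{"dx":0,"dy":0,"dz":0,"turn":0}]' 1
python3 to.py .568 .235 .18
python3 - <<'E'
from station import eyes
import cv2
d=eyes.get_image("wrist"); cv2.imwrite("pics/w1.png",d["img"][:,:,::-1])
E
```

```text
time: 1.65
tcp_pos: [0.5615, 0.2427, 0.1806]
tool_rot: [-0.001, 0.131, 0.991, -0.0]
force: [0.5, 0.1, 0.1]
finger_gap: 0.0006
t 1.65 tcp [0.5615 0.2427 0.1806] F [0.48 0.14 0.06] tool cm [-0.83 -0.57  0.06] tilt [-0.002 -0.    -1.   ] q [-0.35  0.71 -0.24  1.64  0.22  0.82  0.63] gap 0.0006474760141704646
```

View pics/w1.png

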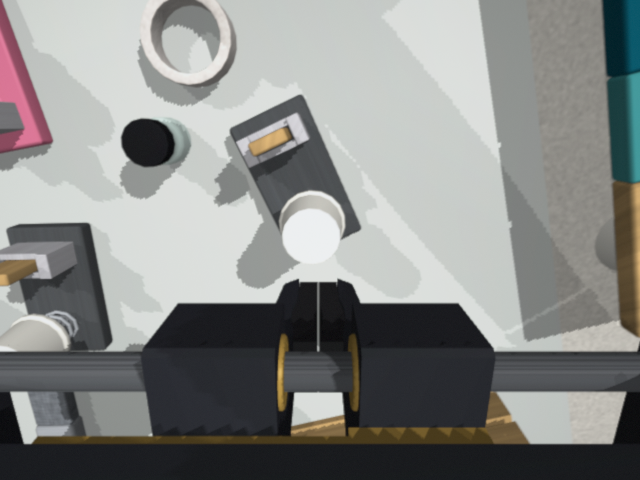

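The wrist view shows the closed fingertips at about (319,285) just short of the left pad, whose top is at (312,235). The tag top is at (270,140). I'll cross-check these with the wrist calibration.

```bash
cat > wc.py <<'E'
# wrist look: pad/tag pixel blobs projected
import sys
from h import *
from station import eyes
d=eyes.get_image("wrist"); im=d["img"]; cv2.imwrite(sys.argv[1],im[:,:,::-1]); c=fromd(d); im=im.astype(int)
for ce,st in blobs(im.min(2)>208 if len(sys.argv)<3 else im.min(2)>int(sys.argv[2]),300,6000): print('white',ce,st,plane(c,*ce,.092).round(4))
for ce,st in blobs((im[...,0]-im[...,2]>45)&(im[...,0]>120),150,3000): print('brown',ce,st,plane(c,*ce,.084).round(4))
E
python3 wc.py pics/w2.png
```

```text
white [318.6 404.4] [294, 393, 49, 28, 1097] [0.7063 0.2056 0.092 ]
brown [16.8 98.6] [0, 29, 45, 120, 1950] [0.4242 0.0718 0.084 ]
brown [266.6 142.6] [246, 130, 41, 27, 565] [0.4948 0.2249 0.084 ]
brown [634.5 253. ] [627, 184, 13, 155, 1494] [0.6429 0.4674 0.084 ]
brown [ 10.7 268.8] [0, 260, 33, 26, 392] [0.5338 0.01   0.084 ]
brown [280.4 375.3] [277, 339, 8, 71, 369] [0.6769 0.1808 0.084 ]
brown [323.  427.3] [291, 415, 54, 21, 698] [0.7367 0.2015 0.084 ]
```

```bash
python3 -m crank '[{"dx":-0.8,"dy":-0.5,"dz":2,"turn":0},{"dx":0,"dy":0,"dz":3,"turn":0},{"dx":0,"dy":0,"dz":2.2,"turn":0},{"dx":0,"dy":0,"dz":0,"turn":0},{"dx":0,"dy":0,"dz":0,"turn":0}]' 1
python3 to.py .568 .235 .095
```

```text
time: 2.25
tcp_pos: [0.5677, 0.2382, 0.1103]
tool_rot: [0.0, 0.129, 0.992, 0.001]
force: [-0.8, -0.3, 0.2]
finger_gap: 0.0004
t 2.25 tcp [0.5677 0.2382 0.1103] F [-0.83 -0.29  0.21] tool cm [-0.11 -0.31  1.53] tilt [ 0.     0.001 -1.   ] q [-0.35  0.81 -0.22  1.68  0.25  0.68  0.61] gap 0.0003642636265612056
```

```bash
python3 -m crank '[{"dx":0,"dy":-0.3,"dz":0.8,"turn":0},{"dx":0,"dy":0,"dz":0.6,"turn":0},{"dx":0,"dy":0,"dz":0,"turn":0},{"dx":0,"dy":0,"dz":0,"turn":0}]' 1
python3 -m crank '[{"dx":0,"dy":0,"dz":0.3,"turn":0},{"dx":0,"dy":0,"dz":0.3,"turn":0},{"dx":0,"dy":0,"dz":0,"turn":0},{"dx":0,"dy":0,"dz":0,"turn":0}]' 1
python3 -m crank '[{"dx":0,"dy":0,"dz":0.3,"turn":0},{"dx":0,"dy":0,"dz":0,"turn":0},{"dx":0,"dy":0,"dz":0,"turn":0}]' 1
python3 to.py .568 .235 .095
```

```text
time: 2.65
tcp_pos: [0.5675, 0.2337, 0.0956]
tool_rot: [0.0, 0.13, 0.992, 0.0]
force: [0.5, 0.6, -0.9]
finger_gap: 0.0003
time: 3.05
tcp_pos: [0.5673, 0.2336, 0.0893]
tool_rot: [-0.0, 0.13, 0.992, -0.0]
force: [-0.4, 0.4, -0.4]
finger_gap: 0.0001
time: 3.35
tcp_pos: [0.5673, 0.2336, 0.0863]
tool_rot: [-0.0, 0.13, 0.992, -0.0]
force: [-0.2, -0.1, 0.2]
finger_gap: 0.0004
t 3.35 tcp [0.5673 0.2336 0.0863] F [-0.21 -0.08  0.18] tool cm [-0.03  0.15 -0.87] tilt [-0. -0. -1.] q [-0.35  0.84 -0.21  1.7   0.27  0.63  0.6 ] gap 0.00040008396323976966
```

No force yet at z = 86 mm, so I'll check by eye whether the fingers are on the pad.

Run:
```python
from station import eyes,arm
import cv2,numpy as np
d=eyes.get_image("wrist"); cv2.imwrite("pics/w3.png",d["img"][:,:,::-1])
d=eyes.get_image("scene"); cv2.imwrite("pics/s3.png",cv2.resize(d["img"][150:290,320:500,::-1],None,fx=4,fy=4,interpolation=cv2.INTER_CUBIC))
print(arm.read_state()['force'])
```

```text
[0.06492578 0.39590149 0.25987503]
```

View pics/w3.png

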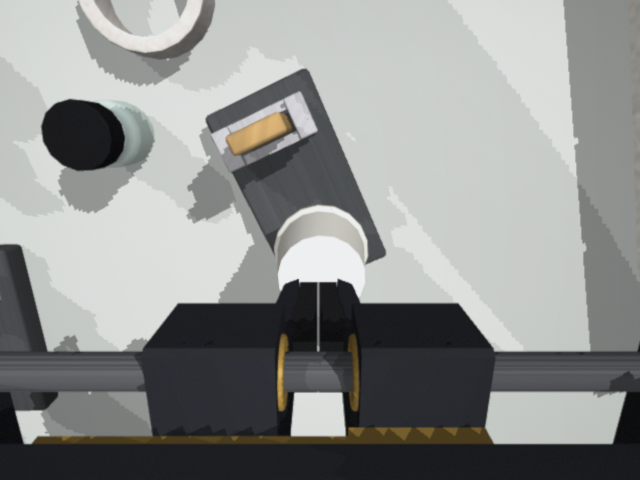

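View pics/s3.png

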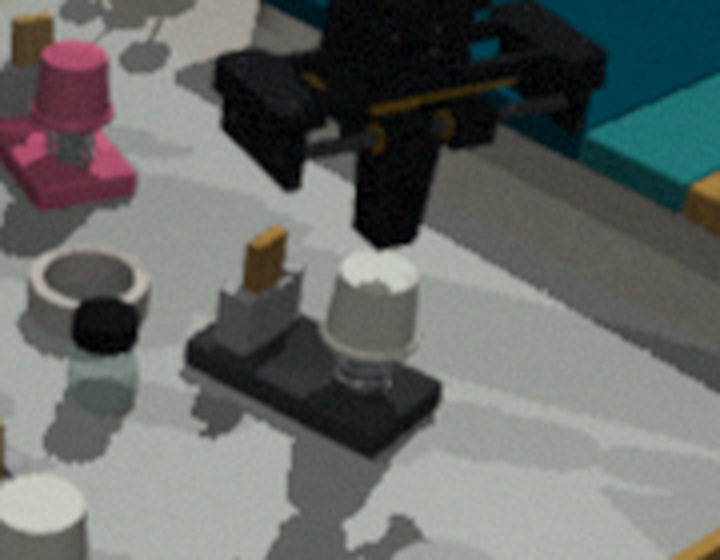

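Run:
```python
from h import *
from station import eyes
d=eyes.get_image("wrist"); w=fromd(d)
d2=eyes.get_image("top"); cv2.imwrite("pics/t3.png",d2["img"][:,:,::-1])
print(tri(ray(C['scene'],417,211),ray(w,319,290)))
print('wristcam',w['p'])
for z in(.092,.1,.11): print(z,plane(w,321,278,z),plane(w,319,283,z),plane(C['scene'],417,210.8,z))
im=cv2.imread("pics/w3.png"); cv2.imwrite("pics/w3c.png",cv2.resize(im[190:310,240:400],None,fx=4,fy=4,interpolation=cv2.INTER_CUBIC))
```

```text
(array([0.56742458, 0.23562312, 0.10683164]), [np.float64(0.0023152170327585373), np.float64(0.002315217032758466)])
wristcam [0.49800925 0.25171201 0.25961189]
0.092 [0.56646969 0.23485106 0.092     ] [0.56869918 0.23327575 0.092     ] [0.55290995 0.25760387 0.092     ]
0.1 [0.56320212 0.23565582 0.1       ] [0.5653252 0.2341557 0.1      ] [0.56101481 0.24729116 0.1       ]
0.11 [0.55911766 0.23666177 0.11      ] [0.56110772 0.23525564 0.11      ] [0.57114588 0.23440028 0.11      ]
```

View pics/w3c.png

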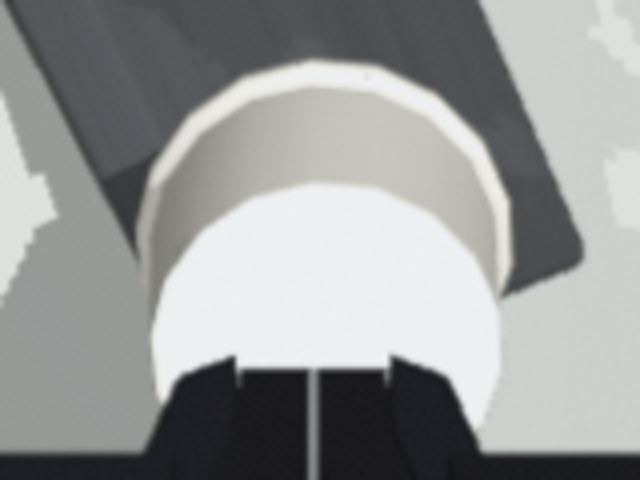

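View pics/t3.png

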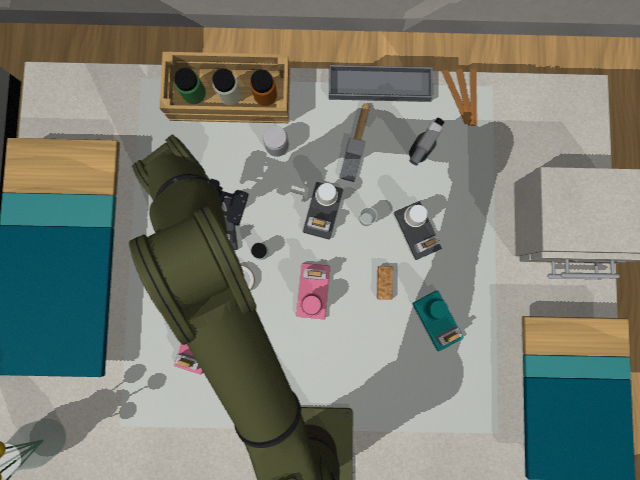

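By triangulation the shut fingertips are at z ≈ 106 mm, so they end about 19 mm above the reported TCP when closed. I'll keep descending by feel.

```bash
python3 -m crank '[{"dx":0,"dy":0,"dz":0.4,"turn":0},{"dx":0,"dy":0,"dz":0.4,"turn":0},{"dx":0,"dy":0,"dz":0,"turn":0},{"dx":0,"dy":0,"dz":0,"turn":0}]' 1
python3 -m crank '[{"dx":0,"dy":0,"dz":0.3,"turn":0},{"dx":0,"dy":0,"dz":0,"turn":0},{"dx":0,"dy":0,"dz":0,"turn":0}]' 1
python3 -m crank '[{"dx":0,"dy":0,"dz":0.3,"turn":0},{"dx":0,"dy":0,"dz":0,"turn":0},{"dx":0,"dy":0,"dz":0,"turn":0}]' 1
python3 to.py .568 .235 .095
```

```text
time: 3.95
tcp_pos: [0.5672, 0.2336, 0.0782]
tool_rot: [-0.0, 0.13, 0.992, -0.0]
force: [-0.3, 0.3, 1.0]
finger_gap: -0.0
time: 4.25
tcp_pos: [0.5674, 0.2336, 0.0753]
tool_rot: [-0.0, 0.13, 0.992, 0.0]
force: [-0.1, 0.3, -0.8]
finger_gap: 0.0003
time: 4.55
tcp_pos: [0.5673, 0.2336, 0.0723]
tool_rot: [-0.0, 0.13, 0.992, -0.0]
force: [-0.7, -0.2, -0.7]
finger_gap: 0.0003
t 4.55 tcp [0.5673 0.2336 0.0723] F [-0.73 -0.16 -0.72] tool cm [-0.03  0.15 -2.27] tilt [-0. -0. -1.] q [-0.35  0.86 -0.2   1.71  0.27  0.6   0.6 ] gap 0.00031167961539496733
```

```bash
python3 -m crank '[{"dx":0,"dy":0,"dz":0.3,"turn":0},{"dx":0,"dy":0,"dz":0,"turn":0},{"dx":0,"dy":0,"dz":0,"turn":0}]' 1
python3 -m crank '[{"dx":0,"dy":0,"dz":0.2,"turn":0},{"dx":0,"dy":0,"dz":0,"turn":0},{"dx":0,"dy":0,"dz":0,"turn":0}]' 1
cat > pic.py <<'E'
import sys,cv2
from station import eyes
x,y,n=int(sys.argv[1]),int(sys.argv[2]),sys.argv[3]
d=eyes.get_image("scene"); cv2.imwrite(n,cv2.resize(d["img"][max(0,y-60):y+60,x-70:x+70,::-1],None,fx=5,fy=5,interpolation=cv2.INTER_CUBIC))
E
python3 pic.py 405 220 pics/s4.png
```

```text
time: 4.85
tcp_pos: [0.5673, 0.2336, 0.0693]
tool_rot: [-0.0, 0.13, 0.992, -0.0]
force: [-0.9, 0.3, 0.0]
finger_gap: 0.0005
time: 5.15
tcp_pos: [0.5674, 0.2336, 0.0673]
tool_rot: [-0.0, 0.13, 0.992, -0.0]
force: [0.6, -0.4, -0.1]
finger_gap: 0.0004
```

View pics/s4.png

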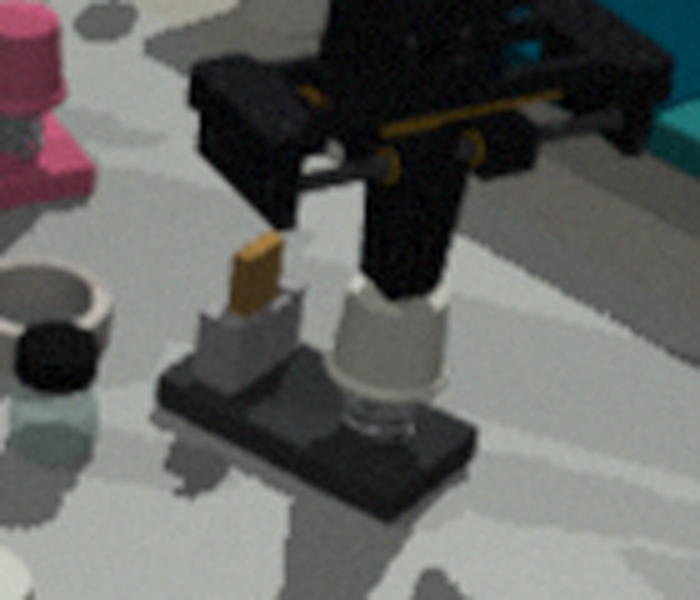

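```bash
python3 -m crank '[{"dx":0,"dy":0,"dz":0.2,"turn":0},{"dx":0,"dy":0,"dz":0,"turn":0},{"dx":0,"dy":0,"dz":0,"turn":0}]' 1
python3 -m crank '[{"dx":0,"dy":0,"dz":0.2,"turn":0},{"dx":0,"dy":0,"dz":0,"turn":0},{"dx":0,"dy":0,"dz":0,"turn":0}]' 1
python3 -m crank '[{"dx":0,"dy":0,"dz":0.2,"turn":0},{"dx":0,"dy":0,"dz":0,"turn":0},{"dx":0,"dy":0,"dz":0,"turn":0}]' 1
python3 -m crank '[{"dx":0,"dy":0,"dz":0.2,"turn":0},{"dx":0,"dy":0,"dz":0,"turn":0},{"dx":0,"dy":0,"dz":0,"turn":0}]' 1
python3 pic.py 405 220 pics/s5.png
```

```text
time: 5.5
tcp_pos: [0.5674, 0.2336, 0.0653]
tool_rot: [-0.0, 0.13, 0.992, -0.0]
force: [0.3, 0.5, 0.1]
finger_gap: 0.0003
time: 5.8
tcp_pos: [0.5674, 0.2337, 0.0636]
tool_rot: [0.0, 0.13, 0.992, 0.0]
force: [-0.8, -0.6, 3.6]
finger_gap: 0.0005
time: 6.1
tcp_pos: [0.5675, 0.2337, 0.0616]
tool_rot: [0.0, 0.13, 0.992, 0.0]
force: [0.3, -1.3, 5.4]
finger_gap: 0.0004
time: 6.4
tcp_pos: [0.5675, 0.2337, 0.0598]
tool_rot: [0.0, 0.13, 0.992, 0.0]
force: [-2.6, -1.1, 6.8]
finger_gap: 0.0005
```

View pics/s5.png

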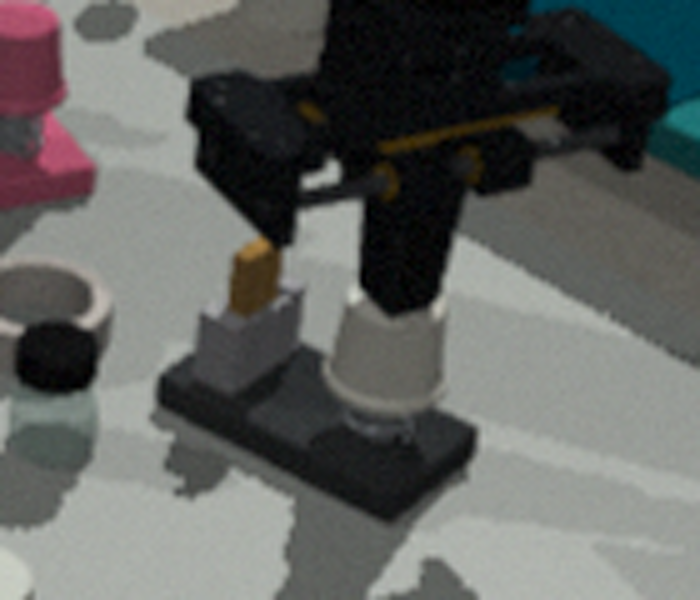

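Contact was at TCP z ≈ 65 mm. The picture shows the pad going down with the base flat, and about 6.8 N at 5 mm, so the left spring looks stiff. I'll take one deeper reading, then move up and over to the middle.

```bash
python3 -m crank '[{"dx":0,"dy":0,"dz":0.2,"turn":0},{"dx":0,"dy":0,"dz":0,"turn":0},{"dx":0,"dy":0,"dz":0,"turn":0}]' 1
python3 -m crank '[{"dx":0,"dy":0,"dz":-2,"turn":0},{"dx":0,"dy":0,"dz":-3.5,"turn":0},{"dx":0,"dy":0,"dz":-1,"turn":0},{"dx":0,"dy":0,"dz":0,"turn":0}]' 1
python3 to.py .61 -.0297 .125
```

```text
time: 6.75
tcp_pos: [0.5675, 0.2336, 0.058]
tool_rot: [0.0, 0.13, 0.992, 0.0]
force: [-2.8, -1.4, 8.6]
finger_gap: 0.0009
time: 7.15
tcp_pos: [0.5685, 0.2341, 0.1236]
tool_rot: [0.001, 0.13, 0.991, 0.001]
force: [-0.6, 0.3, -0.2]
finger_gap: 0.0003
t 7.15 tcp [0.5685 0.2341 0.1236] F [-0.6   0.26 -0.21] tool cm [-10.82 -24.42  -0.17] tilt [ 0.003  0.002 -1.   ] q [-0.34  0.79 -0.23  1.68  0.25  0.7   0.62] gap 0.000259338735498976
```

```bash
python3 -m crank '[{"dx":-1,"dy":-2.2,"dz":0,"turn":0},{"dx":-1.5,"dy":-3.4,"dz":0,"turn":0},{"dx":-1.5,"dy":-3.4,"dz":0,"turn":0},{"dx":-1.5,"dy":-3.4,"dz":0,"turn":0},{"dx":-1.5,"dy":-3.4,"dz":0,"turn":0},{"dx":-1.5,"dy":-3.4,"dz":0,"turn":0},{"dx":-1.3,"dy":-3,"dz":0,"turn":0},{"dx":-1,"dy":-2.2,"dz":0,"turn":0},{"dx":0,"dy":0,"dz":0,"turn":0},{"dx":0,"dy":0,"dz":0,"turn":0}]' 1
python3 to.py .61 -.0297 .072
```

```text
time: 8.15
tcp_pos: [0.6079, -0.0296, 0.121]
tool_rot: [-0.001, 0.13, 0.991, 0.0]
force: [-0.5, 0.8, 0.2]
finger_gap: 0.0004
t 8.15 tcp [ 0.6079 -0.0296  0.121 ] F [-0.48  0.78  0.16] tool cm [-0.22  0.04  4.9 ] tilt [-0.002  0.001 -1.   ] q [ 0.13  0.79 -0.28  1.69  0.3   0.7   1.01] gap 0.0004251602535636771
```

```bash
python3 -m crank '[{"dx":-0.2,"dy":0,"dz":2,"turn":0},{"dx":0,"dy":0,"dz":2,"turn":0},{"dx":0,"dy":0,"dz":1,"turn":0},{"dx":0,"dy":0,"dz":0,"turn":0},{"dx":0,"dy":0,"dz":0,"turn":0}]' 1
python3 -m crank '[{"dx":0,"dy":0,"dz":0.4,"turn":0},{"dx":0,"dy":0,"dz":0,"turn":0},{"dx":0,"dy":0,"dz":0,"turn":0}]' 1
python3 -m crank '[{"dx":0,"dy":0,"dz":0.4,"turn":0},{"dx":0,"dy":0,"dz":0,"turn":0},{"dx":0,"dy":0,"dz":0,"turn":0}]' 1
python3 pic.py 330 270 pics/s6.png
```

```text
time: 8.65
tcp_pos: [0.6109, -0.0292, 0.0726]
tool_rot: [-0.0, 0.129, 0.992, 0.0]
force: [0.2, 1.0, 1.5]
finger_gap: 0.0005
time: 8.95
tcp_pos: [0.611, -0.0305, 0.0688]
tool_rot: [0.0, 0.13, 0.992, 0.0]
force: [-0.4, 0.5, 0.2]
finger_gap: 0.0003
time: 9.25
tcp_pos: [0.6111, -0.0305, 0.0646]
tool_rot: [0.0, 0.13, 0.992, 0.0]
force: [1.0, 0.3, 1.6]
finger_gap: 0.0003
```

View pics/s6.png

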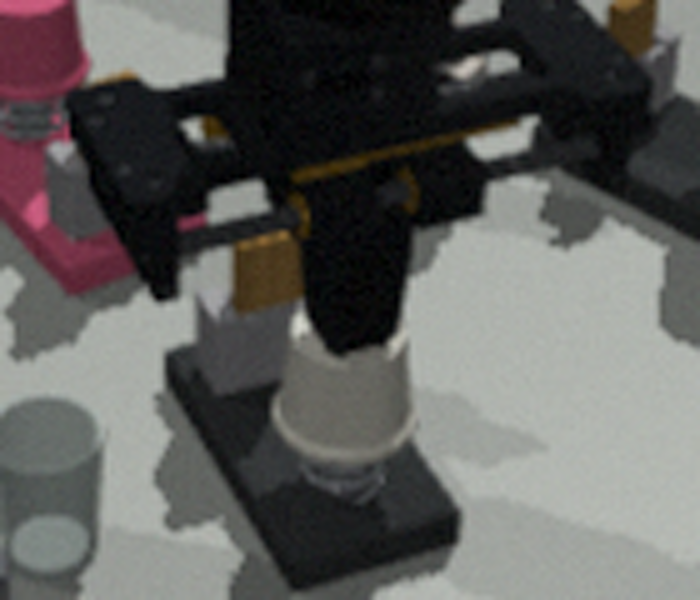

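The fingertips are centred on the middle pad (crop about (350,345)) and close to contact. I'll press stepwise.

```bash
for i in 1; do
python3 -m crank '[{"dx":0,"dy":0,"dz":0.2,"turn":0},{"dx":0,"dy":0,"dz":0,"turn":0},{"dx":0,"dy":0,"dz":0,"turn":0}]' 1|egrep 'tcp|force'
python3 -m crank '[{"dx":0,"dy":0,"dz":0.2,"turn":0},{"dx":0,"dy":0,"dz":0,"turn":0},{"dx":0,"dy":0,"dz":0,"turn":0}]' 1|egrep 'tcp|force'
python3 -m crank '[{"dx":0,"dy":0,"dz":0.2,"turn":0},{"dx":0,"dy":0,"dz":0,"turn":0},{"dx":0,"dy":0,"dz":0,"turn":0}]' 1|egrep 'tcp|force'
done
```

```text
tcp_pos: [0.6111, -0.0305, 0.0626]
force: [0.3, -0.7, 2.9]
tcp_pos: [0.6111, -0.0305, 0.0606]
force: [1.2, -0.1, 4.1]
tcp_pos: [0.6111, -0.0305, 0.0586]
force: [1.4, -1.8, 4.3]
```

```bash
python3 -m crank '[{"dx":0,"dy":0,"dz":0,"turn":0}]' 1|egrep 'tcp|force'
python3 -m crank '[{"dx":0,"dy":0,"dz":0,"turn":0}]' 1|egrep 'tcp|force'
python3 -m crank '[{"dx":0,"dy":0,"dz":0.2,"turn":0},{"dx":0,"dy":0,"dz":0,"turn":0}]' 1|egrep 'tcp|force'
python3 -m crank '[{"dx":0,"dy":0,"dz":0,"turn":0}]' 1|egrep 'tcp|force'
python3 -m crank '[{"dx":0,"dy":0,"dz":0,"turn":0}]' 1|egrep 'tcp|force'
python3 pic.py 330 270 pics/s7.png
```

```text
tcp_pos: [0.6111, -0.0305, 0.0586]
force: [2.5, -0.9, 3.9]
tcp_pos: [0.6111, -0.0305, 0.0586]
force: [1.8, 0.2, 5.5]
tcp_pos: [0.6112, -0.0305, 0.0565]
force: [0.9, -1.1, 6.0]
tcp_pos: [0.6111, -0.0305, 0.0567]
force: [1.1, 0.2, 6.5]
tcp_pos: [0.6111, -0.0305, 0.0567]
force: [0.3, -0.6, 6.1]
```

View pics/s7.png

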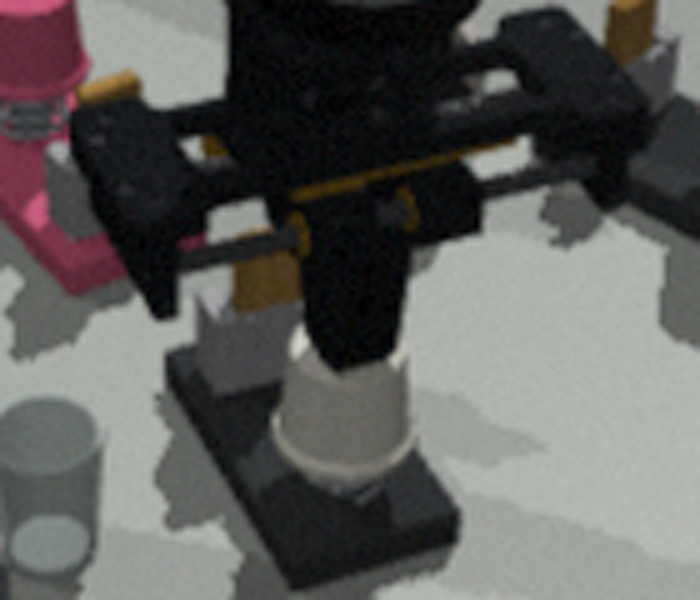

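The middle pad is clearly down, at about 6.2 N near 8.5 mm, which is well above 3 N. Now the right pad.

```bash
python3 -m crank '[{"dx":0,"dy":0,"dz":-2,"turn":0},{"dx":0,"dy":0,"dz":-3.5,"turn":0},{"dx":0,"dy":0,"dz":-1,"turn":0},{"dx":0,"dy":0,"dz":0,"turn":0}]' 1
python3 to.py .5635 -.2427 .121
```

```text
time: 11.25
tcp_pos: [0.611, -0.0304, 0.1222]
tool_rot: [0.001, 0.13, 0.992, 0.0]
force: [1.3, -0.4, 0.2]
finger_gap: 0.0006
t 11.25 tcp [ 0.611  -0.0304  0.1222] F [ 1.33 -0.35  0.25] tool cm [ -0.89 -21.74   0.11] tilt [ 0.001  0.    -1.   ] q [ 0.13  0.79 -0.28  1.69  0.31  0.71  1.01] gap 0.0006491192910554663
```

```bash
python3 -m crank '[{"dx":-0.1,"dy":-2,"dz":0,"turn":0},{"dx":-0.1,"dy":-3.4,"dz":0,"turn":0},{"dx":-0.1,"dy":-3.4,"dz":0,"turn":0},{"dx":-0.1,"dy":-3.4,"dz":0,"turn":0},{"dx":-0.2,"dy":-3.4,"dz":0,"turn":0},{"dx":-0.1,"dy":-3.4,"dz":0,"turn":0},{"dx":-0.1,"dy":-2.7,"dz":0,"turn":0},{"dx":0,"dy":0,"dz":0,"turn":0},{"dx":0,"dy":0,"dz":0,"turn":0}]' 1
python3 to.py .5635 -.2427 .074
```

```text
time: 12.15
tcp_pos: [0.5612, -0.2419, 0.1197]
tool_rot: [-0.002, 0.131, 0.991, 0.001]
force: [0.1, 0.5, 0.2]
finger_gap: 0.0004
t 12.15 tcp [ 0.5612 -0.2419  0.1197] F [0.12 0.54 0.21] tool cm [-0.26 -0.02  4.57] tilt [-0.003  0.002 -1.   ] q [ 0.51  0.8  -0.32  1.68  0.35  0.72  1.33] gap 0.0004170539395203063
```

```bash
python3 -m crank '[{"dx":0,"dy":0,"dz":2,"turn":0},{"dx":0,"dy":0,"dz":2,"turn":0},{"dx":0,"dy":0,"dz":0.5,"turn":0},{"dx":0,"dy":0,"dz":0,"turn":0},{"dx":0,"dy":0,"dz":0,"turn":0}]' 1
python3 -m crank '[{"dx":0,"dy":0,"dz":0.4,"turn":0},{"dx":0,"dy":0,"dz":0,"turn":0},{"dx":0,"dy":0,"dz":0,"turn":0}]' 1
python3 -m crank '[{"dx":0,"dy":0,"dz":0.4,"turn":0},{"dx":0,"dy":0,"dz":0,"turn":0},{"dx":0,"dy":0,"dz":0,"turn":0}]' 1
python3 pic.py 215 310 pics/s8.png
```

```text
time: 12.65
tcp_pos: [0.5632, -0.2413, 0.0768]
tool_rot: [0.0, 0.129, 0.992, 0.0]
force: [-0.7, -0.0, 0.1]
finger_gap: 0.0003
time: 12.95
tcp_pos: [0.5627, -0.2423, 0.0727]
tool_rot: [0.0, 0.13, 0.992, -0.0]
force: [-0.3, -0.5, 0.3]
finger_gap: 0.0004
time: 13.25
tcp_pos: [0.5625, -0.2422, 0.0683]
tool_rot: [-0.0, 0.13, 0.992, 0.0]
force: [-0.2, -0.1, -0.9]
finger_gap: 0.0001
```

View pics/s8.png

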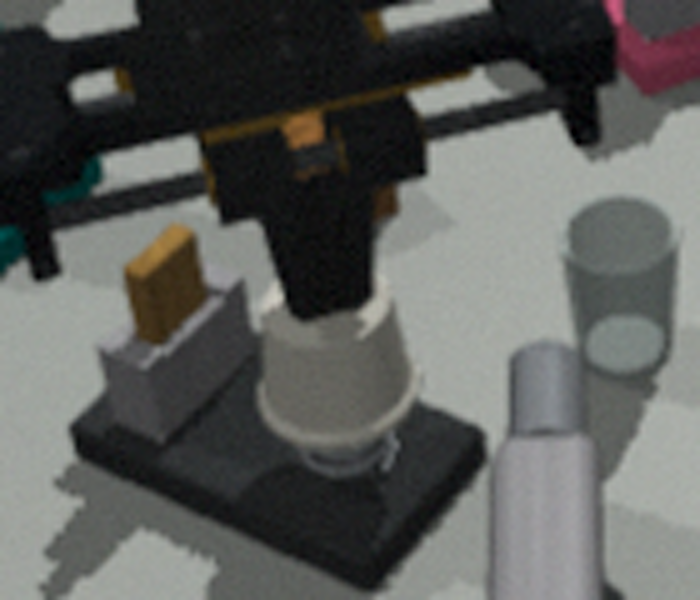

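The fingertips are centred just above the right pad (crop (325,315)), and the torch is well in front, clear of the gripper. I'll press.

```bash
python3 -m crank '[{"dx":0,"dy":0,"dz":0.3,"turn":0},{"dx":0,"dy":0,"dz":0,"turn":0},{"dx":0,"dy":0,"dz":0,"turn":0}]' 1|egrep 'tcp|force'
python3 -m crank '[{"dx":0,"dy":0,"dz":0.3,"turn":0},{"dx":0,"dy":0,"dz":0,"turn":0},{"dx":0,"dy":0,"dz":0,"turn":0}]' 1|egrep 'tcp|force'
python3 -m crank '[{"dx":0,"dy":0,"dz":0.3,"turn":0},{"dx":0,"dy":0,"dz":0,"turn":0},{"dx":0,"dy":0,"dz":0,"turn":0}]' 1|egrep 'tcp|force'
python3 -m crank '[{"dx":0,"dy":0,"dz":0.2,"turn":0},{"dx":0,"dy":0,"dz":0,"turn":0},{"dx":0,"dy":0,"dz":0,"turn":0}]' 1|egrep 'tcp|force'
python3 -m crank '[{"dx":0,"dy":0,"dz":0,"turn":0}]' 1|egrep 'tcp|force'
python3 -m crank '[{"dx":0,"dy":0,"dz":0,"turn":0}]' 1|egrep 'tcp|force'
python3 pic.py 215 310 pics/s9.png
```

```text
tcp_pos: [0.5624, -0.2422, 0.0653]
force: [-0.6, 0.8, 0.8]
tcp_pos: [0.5627, -0.2422, 0.0624]
force: [-0.4, 0.0, 0.5]
tcp_pos: [0.5627, -0.2422, 0.0594]
force: [0.2, -0.4, 2.0]
tcp_pos: [0.5627, -0.2423, 0.0574]
force: [0.2, -0.4, 2.0]
tcp_pos: [0.5627, -0.2422, 0.0575]
force: [0.7, -0.5, 2.4]
tcp_pos: [0.5627, -0.2423, 0.0575]
force: [0.2, -0.5, 2.8]
```

View pics/s9.png

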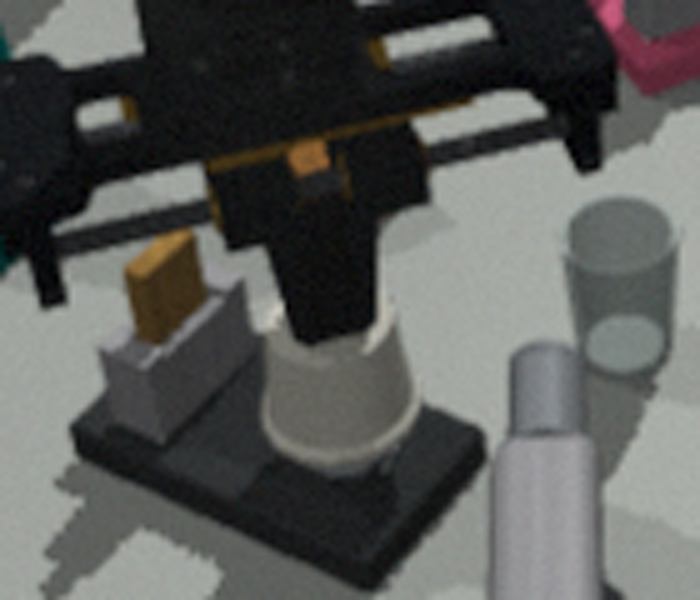

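The right pad needs only about 2.5 N at roughly 8 mm, against about 6 N for the middle and 9–10 N for the left, so the right support is softest. I'll lift, align the gripper with its tag and look.

```bash
python3 -m crank '[{"dx":0,"dy":0,"dz":-2,"turn":0},{"dx":0,"dy":0,"dz":-3.5,"turn":0},{"dx":0,"dy":0,"dz":-1,"turn":0},{"dx":0,"dy":0,"dz":0,"turn":-0.138},{"dx":0,"dy":0,"dz":0,"turn":-0.138},{"dx":0,"dy":0,"dz":0,"turn":-0.138},{"dx":0,"dy":0,"dz":0,"turn":-0.138},{"dx":0,"dy":0,"dz":0,"turn":-0.138},{"dx":0,"dy":0,"dz":0,"turn":0},{"dx":0,"dy":0,"dz":0,"turn":0}]' 1
python3 to.py .4985 -.272 .1
python3 wc.py pics/w4.png
```

```text
time: 15.75
tcp_pos: [0.562, -0.2421, 0.1218]
tool_rot: [-0.0, -0.211, 0.977, 0.0]
force: [0.4, 0.5, 0.1]
finger_gap: 0.0004
t 15.75 tcp [ 0.562  -0.2421  0.1218] F [0.37 0.52 0.13] tool cm [ 7.02 -0.1   2.18] tilt [-0.001  0.001 -1.   ] q [ 0.61  0.83 -0.51  1.68  0.53  0.78  1.85] gap 0.0003578657138801857
white [453.2  19.5] [441, 0, 33, 58, 970] [ 0.4269 -0.2332  0.092 ]
white [351.9 121.1] [345, 105, 15, 34, 434] [ 0.4885 -0.257   0.092 ]
white [ 22.3 406.3] [12, 393, 22, 40, 456] [ 0.732  -0.3726  0.092 ]
white [317.5 413.9] [292, 393, 52, 42, 2046] [ 0.6599 -0.1988  0.092 ]
white [593.4 421.9] [552, 393, 73, 50, 2009] [ 0.5922 -0.0337  0.092 ]
white [116.5 422.4] [78, 405, 73, 30, 1672] [ 0.7195 -0.3145  0.092 ]
brown [316.8 121.6] [291, 113, 52, 19, 924] [ 0.4961 -0.2733  0.084 ]
brown [280.9 370.7] [277, 339, 10, 60, 332] [ 0.6455 -0.2311  0.084 ]
brown [355.8 379.1] [354, 354, 4, 51, 154] [ 0.6314 -0.1845  0.084 ]
brown [ 45.9 420.4] [23, 392, 56, 52, 1434] [ 0.7461 -0.3597  0.084 ]
```

View pics/w4.png

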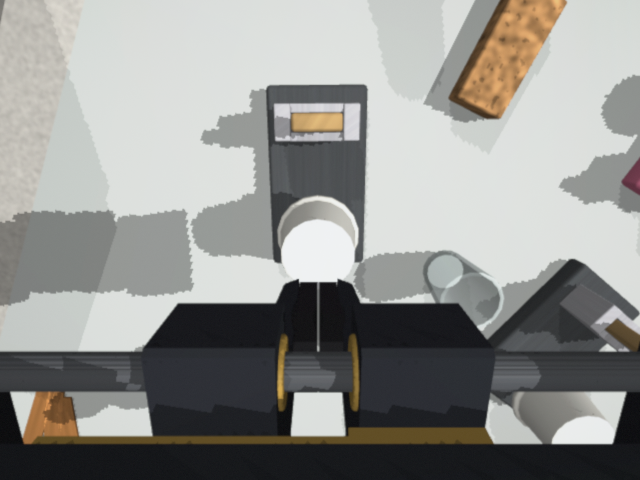

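The stand is now aligned with the tool: tag at (317,121), pad at (318,250). The wrist and top views agree on the tag to about 3 mm. Moving over it.

```bash
python3 -m crank '[{"dx":1.5,"dy":-0.05,"dz":0,"turn":0},{"dx":2.5,"dy":-0.05,"dz":0,"turn":0},{"dx":2,"dy":0,"dz":0,"turn":0},{"dx":1.1,"dy":0,"dz":0.5,"turn":0},{"dx":0,"dy":0,"dz":2,"turn":0},{"dx":0,"dy":0,"dz":2,"turn":0},{"dx":0,"dy":0,"dz":0,"turn":0},{"dx":0,"dy":0,"dz":0,"turn":0}]' 1
python3 to.py .4975 -.2725 .06
python3 wc.py pics/w5.png >/dev/null
python3 pic.py 195 300 pics/s10.png
```

```text
time: 16.6
tcp_pos: [0.4988, -0.2722, 0.0773]
tool_rot: [-0.0, -0.213, 0.977, 0.0]
force: [-0.6, -0.7, 0.8]
finger_gap: 0.0002
t 16.6 tcp [ 0.4988 -0.2722  0.0773] F [-0.6  -0.66  0.78] tool cm [0.13 0.02 1.73] tilt [-0.     0.001 -1.   ] q [ 0.68  0.84 -0.46  1.84  0.62  0.61  1.84] gap 0.00019019669845536156
```

View pics/s10.png

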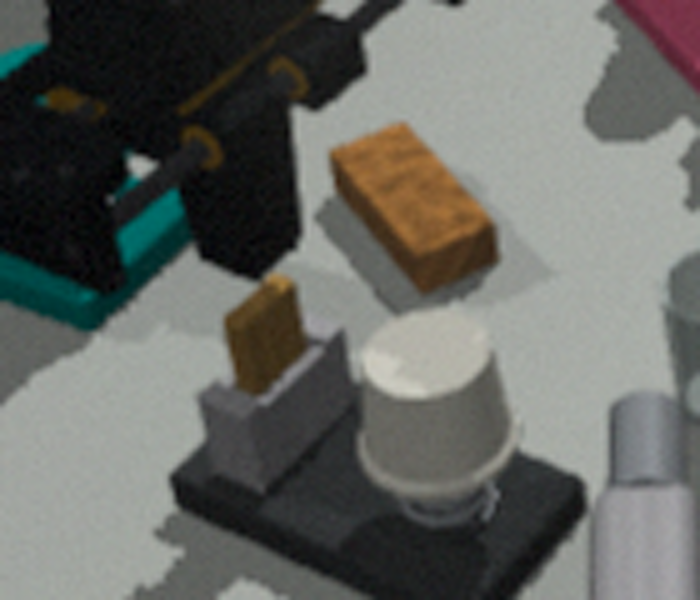

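View pics/w5.png

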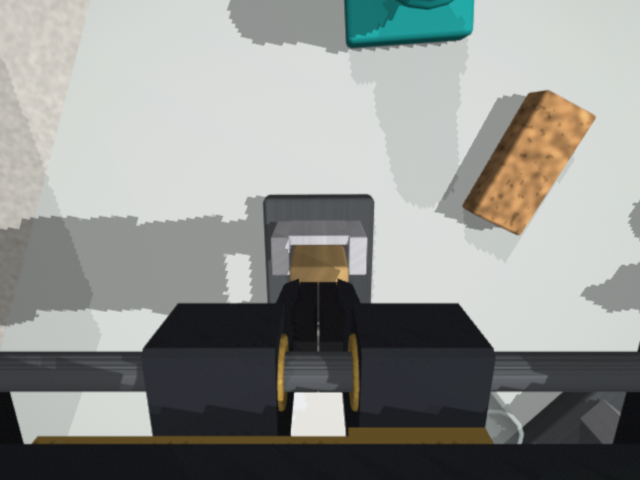

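The fingertips are just above the tag and centred on it in both views, the pad is back up, and nothing else is near. I'll push down in steps.

```bash
python3 -m crank '[{"dx":0.1,"dy":0,"dz":0.7,"turn":0},{"dx":0,"dy":0,"dz":0.7,"turn":0},{"dx":0,"dy":0,"dz":0,"turn":0},{"dx":0,"dy":0,"dz":0,"turn":0}]' 1|egrep 'tcp|force'
python3 -m crank '[{"dx":0,"dy":0,"dz":0.4,"turn":0},{"dx":0,"dy":0,"dz":0.4,"turn":0},{"dx":0,"dy":0,"dz":0,"turn":0},{"dx":0,"dy":0,"dz":0,"turn":0}]' 1|egrep 'tcp|force'
python3 pic.py 195 300 pics/s11.png
```

```text
tcp_pos: [0.4973, -0.273, 0.0631]
force: [-0.3, -0.5, 0.3]
tcp_pos: [0.4973, -0.273, 0.0552]
force: [0.1, -0.2, 0.9]
```

View pics/s11.png

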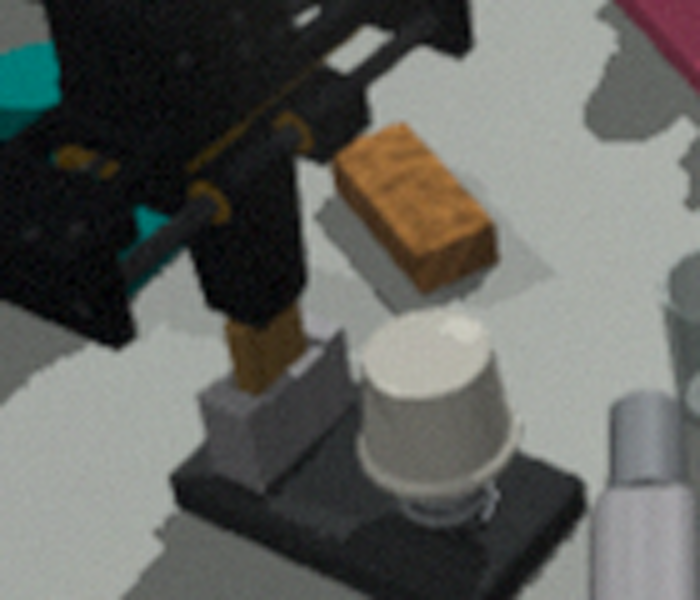

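The tip is at the tag top and squarely over it (crop (265,315)). I'll go on down, watching the force.

```bash
python3 -m crank '[{"dx":0,"dy":0,"dz":0.3,"turn":0},{"dx":0,"dy":0,"dz":0.3,"turn":0},{"dx":0,"dy":0,"dz":0,"turn":0}]' 1|egrep 'tcp|force'
python3 -m crank '[{"dx":0,"dy":0,"dz":0.3,"turn":0},{"dx":0,"dy":0,"dz":0.3,"turn":0},{"dx":0,"dy":0,"dz":0,"turn":0}]' 1|egrep 'tcp|force'
python3 -m crank '[{"dx":0,"dy":0,"dz":0.2,"turn":0},{"dx":0,"dy":0,"dz":0,"turn":0},{"dx":0,"dy":0,"dz":0,"turn":0}]' 1|egrep 'tcp|force'
python3 pic.py 195 300 pics/s12.png
```

```text
tcp_pos: [0.4975, -0.273, 0.0491]
force: [0.3, -0.5, 0.7]
tcp_pos: [0.4974, -0.273, 0.0429]
force: [-0.3, -0.7, -0.5]
tcp_pos: [0.4974, -0.273, 0.0412]
force: [-0.0, 0.8, -0.6]
```

View pics/s12.png

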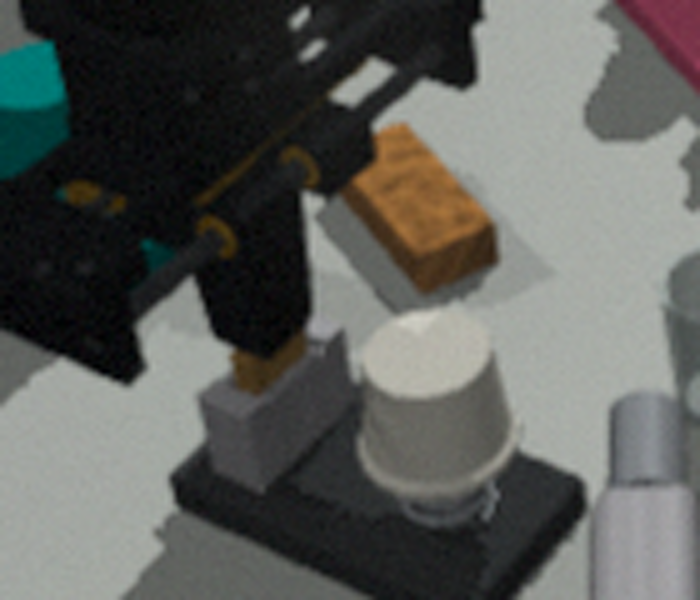

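The tag is sliding down; the force falls off at each rest because there is no spring. I'll continue to the stop.

```bash
python3 -m crank '[{"dx":0,"dy":0,"dz":0.2,"turn":0},{"dx":0,"dy":0,"dz":0,"turn":0}]' 1|egrep 'tcp|force'
python3 -m crank '[{"dx":0,"dy":0,"dz":0.2,"turn":0},{"dx":0,"dy":0,"dz":0,"turn":0}]' 1|egrep 'tcp|force'
python3 pic.py 195 300 pics/s13.png
```

```text
tcp_pos: [0.4976, -0.2731, 0.0401]
force: [-2.8, 0.7, 6.8]
tcp_pos: [0.4978, -0.2732, 0.0399]
force: [-5.4, 1.7, 22.5]
```

View pics/s13.png

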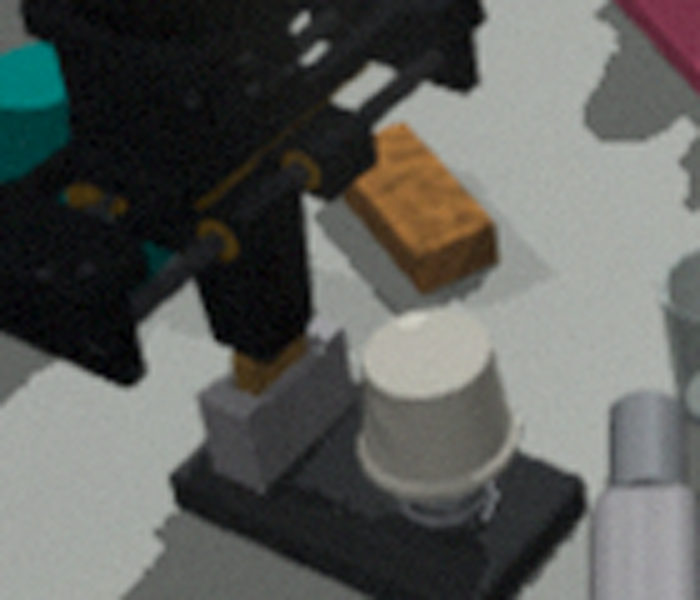

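The tag has reached its stop: 22 N with no further travel at TCP z 39.9 mm, as predicted. I'll lift and check.

```bash
python3 -m crank '[{"dx":0,"dy":0,"dz":-1,"turn":0},{"dx":0,"dy":0,"dz":-3,"turn":0},{"dx":0,"dy":0,"dz":-4,"turn":0},{"dx":3,"dy":0,"dz":-4,"turn":0},{"dx":4,"dy":0,"dz":-2,"turn":0},{"dx":4,"dy":0,"dz":0,"turn":0},{"dx":3,"dy":0,"dz":0,"turn":0},{"dx":0,"dy":0,"dz":0,"turn":0},{"dx":0,"dy":0,"dz":0,"turn":0}]' 1
python3 - <<'E'
from h import *
from station import eyes
for n in("scene","top"):
    cv2.imwrite(f"pics/{n}9.png",eyes.get_image(n)["img"][:,:,::-1])
a=cv2.imread("pics/scene9.png")
cv2.imwrite("pics/cs9.png",np.hstack([cv2.resize(a[y-50:y+50,x-45:x+45],None,fx=2.9,fy=2.9,interpolation=cv2.INTER_CUBIC) for x,y in((400,235),(325,285),(200,325))]))
s=a.astype(int)
for x0,y0,x1,y1 in[(365,200,435,265),(290,250,355,325),(155,290,245,365)]:
    c=s[y0:y1,x0:x1]; b=max(blobs(c.min(2)>167,30,900),key=lambda b:b[1][4]); print(b[0]+[x0,y0],b[1])
E
```

```text
time: 19.85
tcp_pos: [0.3701, -0.3316, 0.1775]
tool_rot: [0.0, -0.212, 0.977, -0.0]
force: [0.0, 0.1, -0.1]
finger_gap: 0.0003Traceback (most recent call last):
  File "<stdin>", line 9, in <module>
ValueError: max() iterable argument is empty
```

View pics/cs9.png

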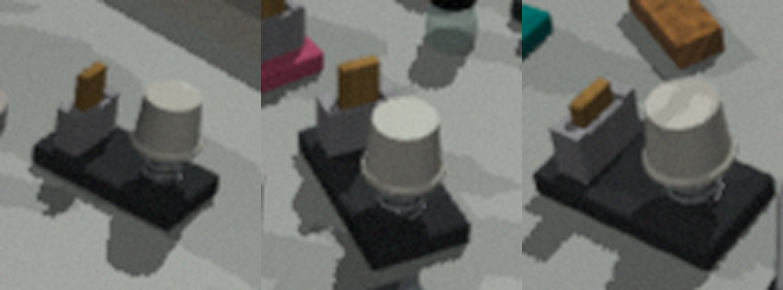

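View pics/scene9.png

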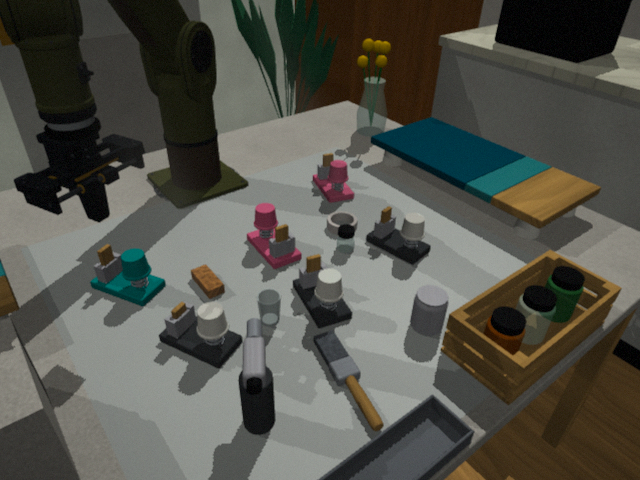

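The picture shows the right tag down (scene (179,309)) and the other two up at (386,215) and (314,263). All the pads are up, nothing has shifted, and the gripper is clear. Handing in.

```bash
python3 -c "
from station import sign_off
print(sign_off())"
```

```text
the job is handed in; nothing more can be done
None
```

I pressed the three pads from left to right, found the right support softest, and pushed its tag fully down. I handed in at about 20 s; no verdict was reported.

| Support | Force | Pad travel |
|---|---|---|
| Left | about 8.6 N | 7 mm |
| Middle | about 6.2 N | 8.5 mm |
| Right | about 2.5 N | 8 mm |

- **Tag:** the right tag went down to its stop, where the force rose to 22 N with no further travel, close to the depth I expected.
- **Final picture:** it shows only the right tag down and the other two up. All pads had sprung back, nothing looked shifted, and the gripper was clear.
- **Disagreements:** the shut fingertips end about 27 mm behind the reported TCP, so I found each contact by force and picture, not by the reported height. Two views of the right tag differed by about 3 mm, so I aimed between them.
- **Failed check:** my last numeric check of pad positions stopped with an error because the lighting had changed. The final state was therefore judged by eye only.

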